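# Release the hold-down bar and take out the dropping bottle

## Task

A bar holds the bottles down in the steel carrier. Lift the bar out of its two open brackets and lay it flat on the worktop with its grip upward; then take the small dropping bottle (not the wider jar) out of the carrier, keep it upright, and set it down gently, standing in the shallow white drip tray, without letting it fall.

Things in the scene. Friction and masses are not known exactly. Their poses are not given: they have to be found in the camera images.
- bottle_carrier: Fixed steel carrier, 86 (x) x 222 (y) mm; origin: centre of underside, on the worktop, z up. Floor 6 mm; walls 30 mm high; two pockets at y about +-46 mm, one with the dropping bottle, one with a jar 59 mm wide, 65 mm tall (sides vary). Posts 40 (x) x 8 mm at y = +-104 mm end in brackets open at the top: slot 20 mm wide, bottom at z 87, prong tips at z 104 mm.
- hold_bar: Dark steel bar, 0.16 kg, 234 (y) x 12 (x) x 10 mm, with 30 mm wide end stops; origin: centre of underside, z up. Starts in the brackets along the carrier's y. Amid its top a black grip block, 16 (x) x 50 (y) mm, from z 10 to 46 mm: grasp across x at z about 32. The worktop between carrier and robot, some 0.43 m ahead of the base, is free for it (along world y); there its z is 0.
- drop_bottle: Small brown bottle, white cap, 0.07 kg: round body 40 mm, cap 27 mm wide, 78 mm tall. Origin: centre of underside, z up along its axis; it stands at height 6 mm on the carrier's floor. Grasp the body about 46 mm above the origin, closing along the carrier's x, so that the fingers straddle the row and miss jar and posts.
- drip_tray: Fixed shallow white square tray, 120 x 120 mm outside, lip 3 mm thick and 12 mm high, floor 3 mm thick. Origin: centre of its underside, on the worktop; x and y along its sides, z up. It lies left of the carrier.

How it is judged:
On the way, in this order (a step that is already met when the one before it is completed fails the run):
1. the bar lies flat on the worktop, grip up, while the dropping bottle still stands in the carrier (height (world z) of hold_bar between -0.01 and 0.02 m and angle between hold_bar's own z axis and vertical below 0.175 rad and z of drop_bottle in the frame of bottle_carrier below 0.02 m and horizontal distance between drop_bottle and bottle_carrier below 0.09 m), for 0.2 s.
2. the dropping bottle is lifted out of the carrier (height (world z) of drop_bottle above 0.035 m), for 0.1 s.
At the end, for the whole second after the job is handed in: The bar lies at rest on the worktop (within 20 mm of its surface), flat within 10 degrees, grip up; the dropping bottle stands at rest and released on the drip tray's floor, upright within 10 degrees, its axis within 50 mm of the tray's centre (height (world z) of hold_bar between -0.01 and 0.02 m and angle between each of hold_bar, drop_bottle's own z axis and vertical below 0.175 rad and linear speed of each of hold_bar, drop_bottle below 0.02 m/s and horizontal distance between drop_bottle and drip_tray below 0.05 m and z of drop_bottle in the frame of drip_tray between -0.005 and 0.01 m); the robot touches nothing.
It fails at once if the dropping bottle is tipped more than 45 degrees (angle between drop_bottle's own z axis and vertical above 0.785 rad).
It fails at once if the dropping bottle is let fall (from more than about 25 mm) (linear speed of drop_bottle above 0.7 m/s and contact force between drop_bottle and anything else below 0.1 N).
It also fails if it takes over 54 s, if anything falls off the work surface, if the arm or the gripper's body presses on something with over 40 N, if the wrist force passes 120 N, or if a joint passes its speed limit or range.

## Robot

A 6-joint arm with a two-finger parallel gripper is mounted at the origin on a cart in front of the work surface, level with it; the furniture and walls round the work are solid. World frame = base frame: x ahead of the robot, y to its left, z up, the work surface at z = 0. Lengths are in m, angles in rad, forces in N, time in s.
With the tool pointing down it reaches from about 0.35 to 0.775 m from the base axis. Payload 7.3 kg.
Tool frame: the origin (TCP) lies between the finger pads; the fingertips stand ahead of it and the grasp point (between the pads) lies 6 mm ahead of it (robot.tip_extent is the x of the fingertips in the tool frame, in m); x points along the fingers, z is the direction in which the jaws open and shut, and the axes are right-handed (so a half turn about x gives the same grasp; the last joint's range is limited). The gripper opens to 92 mm and grips with 3 to 60 N. Pads are 19 mm wide; open, the fingers measure 130 mm over their backs; the gripper's body (75 mm by 190 mm) begins 47 mm behind the grasp point.
Start: joints at [1.074, 0.342, 1.524, -0, 1.275, -0.146], TCP at [0.18, 0.493, 0.252] pointing down, gripper open.
Joint ranges: [-2.53, 2.53], [-0.77, 2.02], [0.04, 2.7], [-1, 4.14], [0.28, 2.66], [-3.11, 3.11]. Speed limits (rad/s): [2.57, 2.57, 3.14, 3.14, 3.14, 3.14].

## Interface

Orientations are given as [roll, pitch, yaw] about the fixed x, y, z axes, in that order (R = Rz(yaw) Ry(pitch) Rx(roll)).
In Python, from cell import robot gives the robot as it stands. The module is installed in compiled form; this text tells all that it offers.
- The arm moves only by the shell command python3 -m creep 'ROWS' [FORCE]. ROWS is JSON, a list of rows, each an object with "translation": the shift along the tool's x, y, z in m, a list of three; "twist": the turn, a rotation vector about the tool's x, y, z in rad, a list of three; "hand": the opening in per cent of the stroke, from 0 (shut) to 100 (fully open). A call has 1 to 5 rows; each row is the pose to reach, as a shift and turn from the pose measured when the call began, along the tool's axes at that moment; what a row does not reach only later rows make up. A row lasts 1/10 s, in which the tool goes at most 50 mm and 8.59 degrees, less where a joint would pass 70% of its speed; a pose out of reach is approached as far as the arm can. A call with a gripper value outside its range is refused whole. The fingers move at their own pace and stop on an object; FORCE is the grip in N (left out, the last holds). Time passes only in rows, so rows that repeat a pose let the fingers close. It gives the time, the measured TCP pose, the force and the opening at its end, in the units of the state.
- robot.observe(): the state, without advancing time (a new reading comes with each control period).
- robot.read_camera(name): name is "scene" or "top" or "wrist"; returns the picture (384x512x3 uint8, blue, green, red); there is no depth.
- robot.calibration(name): a dict with "intrinsics" (3x3 intrinsics, pixels), "dist" ([k1, k2, p1, p2, k3] as OpenCV has them; the pictures are not rectified), "cam_to_world" (4x4, takes a point from camera to world coordinates); the wrist camera has in their place "mount" (4x4, takes a point from camera to tool coordinates, whose origin is the TCP and whose axes are the tool frame's). Camera axes: x right, y up, looking along -z (the intrinsics and any distortion apply to the point x, -y, -z); pixel columns grow to the right and rows downward; lengths in m; the calibration is good to about 2 mm. A picture is of the moment at which its call begins: read the wrist's pose just before it. calibration takes no time and is no camera call.
- robot.hand_in(): hands the job in, once; it reports no verdict.
The state is a dict: "time": time; "qpos": joint angles; "qvel": joint speeds; "joint_efforts": joint torques, N m; "tool_pos": TCP position; "tool_rot": TCP orientation; "contact_force": force on the tool from outside, world axes, zero at the start; "torque": the same for the moment, N m; "opening": finger opening in m.
Only numpy, scipy, OpenCV 4.12 (cv2) and the standard library are available. Lean on these libraries where they do the work, as an engineer would, in place of code of your own. Each camera call takes 0.05 s, during which the arm holds its last target. There are 200 camera calls.

## Working session

There is one attempt and no reset: what is moved stays moved. The work goes in short steps, Python scripts to look and compute and a shell command to move; the robot and the scene stay as the last step left them, time stands still between calls to the robot, and variables do not carry over. Pictures are saved under pics/ and viewed, about 8 in all and at most 12, crops included, and the job is handed in when it is done.

```bash
mkdir -p pics; cat > h.py <<'E'
import numpy as np, cv2
from cell import robot
from scipy.spatial.transform import Rotation as R
def tool():
    s=robot.observe(); T=np.eye(4); T[:3,:3]=R.from_euler('xyz',s['tool_rot']).as_matrix(); T[:3,3]=s['tool_pos']; return T
def c2w(n):
    c=robot.calibration(n); return c['cam_to_world'] if 'cam_to_world' in c else tool()@np.array(c['mount'])
def px2w(n,uv,z,M=None):
    c=robot.calibration(n); M=np.array(c2w(n) if M is None else M)
    p=cv2.undistortPoints(np.array([[uv]],float),np.array(c['intrinsics']),np.array(c['dist']))[0,0]
    d=M[:3,:3]@np.array([p[0],-p[1],-1]); o=M[:3,3]; return o+d*(z-o[2])/d[2]
def w2px(n,P,M=None):
    c=robot.calibration(n); M=np.array(c2w(n) if M is None else M)
    q=(np.atleast_2d(P)-M[:3,3])@M[:3,:3]; q=q*[1,-1,-1]
    return cv2.projectPoints(q,np.zeros(3),np.zeros(3),np.array(c['intrinsics']),np.array(c['dist']))[0][:,0]
def delta(pos,zdir):
    """tool down, jaw axis along +-zdir(xy): shift in tool axes and rotvec"""
    T=tool(); best=None
    for s in(1,-1):
        z=np.array([s*zdir[0],s*zdir[1],0])/np.hypot(*zdir); x=np.array([0,0,-1.]); G=np.c_[x,np.cross(z,x),z]
        r=R.from_matrix(T[:3,:3].T@G).as_rotvec()
        if best is None or np.linalg.norm(r)<np.linalg.norm(best): best=r
    return (T[:3,:3].T@(np.array(pos)-T[:3,3])).round(4), best.round(3)
E
python3 - <<'E'
from h import *
a=robot.read_camera('top');b=robot.read_camera('scene');w=robot.read_camera('wrist')
for n,i in zip('top scene wrist'.split(),(a,b,w)): cv2.imwrite(f'pics/{n}0.png',i)
cv2.imwrite('pics/a.png',cv2.resize(a,(800,600),interpolation=cv2.INTER_CUBIC))
print(c2w('top').round(3) if hasattr(c2w('top'),'round') else c2w('top')); print(np.array(c2w('scene')).round(3)); print(tool().round(3),robot.observe(),robot.tip_extent)
E
```

```text
[[ 0.     0.984 -0.18   0.377]
 [-1.    -0.005 -0.028  0.149]
 [-0.028  0.18   0.983  0.898]
 [ 0.     0.     0.     1.   ]]
[[ 0.821  0.363 -0.442  0.179]
 [-0.571  0.502 -0.649 -0.39 ]
 [-0.014  0.785  0.619  0.614]
 [ 0.     0.     0.     1.   ]]
[[-0.    -0.939  0.344  0.18 ]
 [-0.001  0.344  0.939  0.493]
 [-1.     0.    -0.001  0.251]
 [ 0.     0.     0.     1.   ]] {'time': 0.15, 'qpos': array([ 1.07400128e+00,  3.42529441e-01,  1.52477061e+00, -3.70933776e-05,
        1.27539420e+00, -1.45992360e-01]), 'qvel': array([-0.00062965, -0.00192965, -0.00157674, -0.00019605,  0.0014213 ,
       -0.00052981]), 'joint_efforts': array([ 1.43316825e-03, -4.31469262e+01, -2.44354838e+01,  7.19114416e-02,
        5.36629348e-02, -1.12236187e-04]), 'tool_pos': array([0.1802744 , 0.49279542, 0.25123127]), 'tool_rot': array([ 3.02779241,  1.56969417, -2.03538844]), 'contact_force': array([-0.61076614, -0.40569147, -0.11273118]), 'torque': array([ 0.04563666, -0.01315951, -0.02253801]), 'opening': 0.0919272949834215} 0.025
```

View pics/a.png

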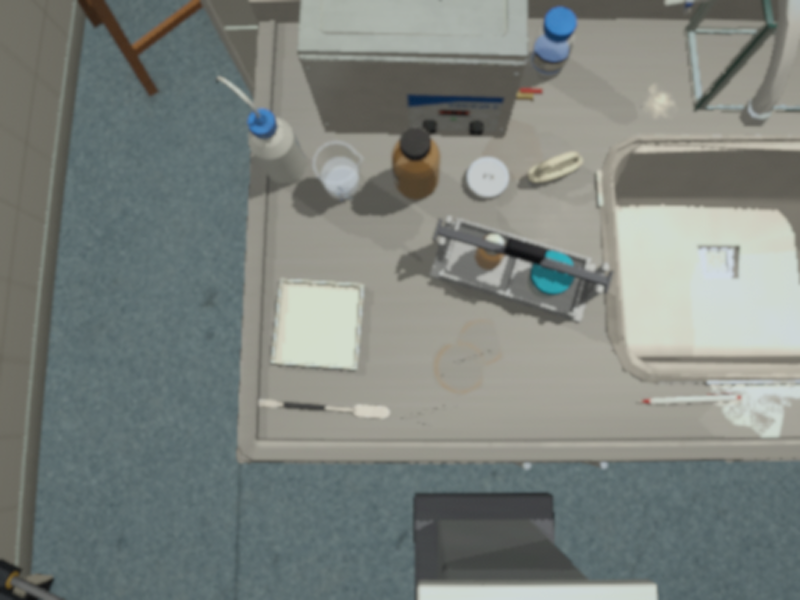

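View pics/scene0.png

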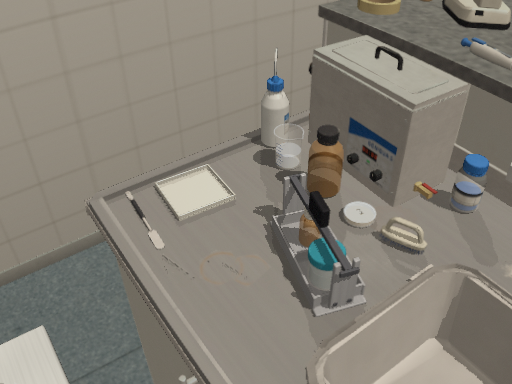

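The top view (×1.5625) shows the bar running from about (437,235) to (608,280), its grip at about (525,251), and the bottle's cap at (495,243). The jar is at (551,272). The tray's outer corners are at about (280,280), (364,283), (360,369), (272,366). A tall brown bottle stands at (416,165), with a white dish at (487,178).

```bash
python3 - <<'E'
from h import *
a=cv2.imread('pics/top0.png')
cv2.imwrite('pics/b.png',cv2.resize(a[75:220,160:400],(800,484),interpolation=cv2.INTER_CUBIC))
k=1/1.5625
for n,u,v,z in [('barL',437,235,.097),('barR',608,280,.097),('grip',525,251,.133),('cap',495,243,.084),('t1',280,280,.012),('t2',364,283,.012),('t3',360,369,.012),('t4',272,366,.012),('brownbase',418,190,0),('brown cap @.12',416,142,.12),('dish',487,178,.02)]:
    print(n,px2w('top',(u*k,v*k),z).round(3))
# brown bottle height: in scene cap centre (328,135)
for z in(.08,.1,.12,.14,.16):print(z,px2w('scene',(328,135),z).round(3),px2w('top',(415*k,142*k),z).round(3))
E
```

```text
barL [0.602 0.132 0.097]
barR [ 0.542 -0.085  0.097]
grip [0.571 0.025 0.133]
cap [0.595 0.056 0.084]
t1 [0.562 0.354 0.012]
t2 [0.557 0.234 0.012]
t3 [0.436 0.238 0.012]
t4 [0.44  0.361 0.012]
brownbase [0.698 0.157 0.   ]
brown cap @.12 [0.721 0.158 0.12 ]
dish [0.709 0.057 0.02 ]
0.08 [0.768 0.21  0.08 ] [0.739 0.16  0.08 ]
0.1 [0.746 0.188 0.1  ] [0.73 0.16 0.1 ]
0.12 [0.724 0.165 0.12 ] [0.721 0.16  0.12 ]
0.14 [0.702 0.143 0.14 ] [0.712 0.159 0.14 ]
0.16 [0.68 0.12 0.16] [0.703 0.159 0.16 ]
```

View pics/b.png

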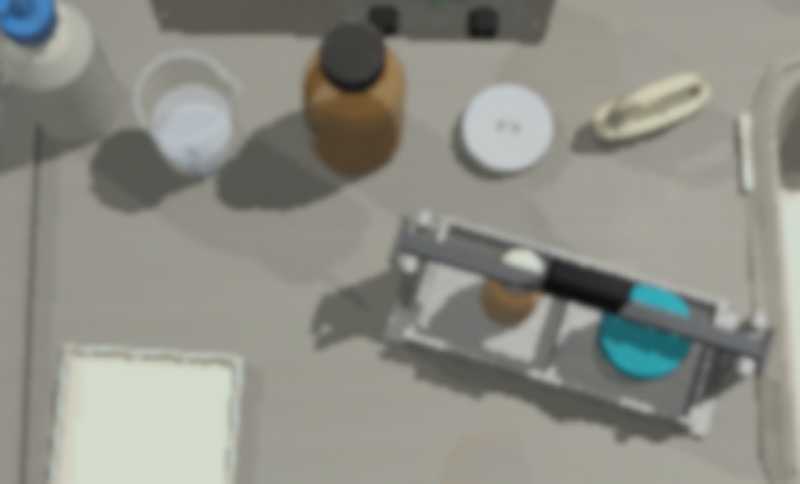

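```bash
python3 -c "
from h import *
print(delta((.571,.025,.25),(.964,-.267)))"
```

```text
(array([ 0.0015, -0.5277, -0.305 ]), array([ 1.49e+00, -1.00e-03,  1.00e-03]))
```

```bash
python3 -m creep '[{"translation":[0,-0.528,-0.305],"twist":[1.49,0,0],"hand":100},{"translation":[0,-0.528,-0.305],"twist":[1.49,0,0],"hand":100},{"translation":[0,-0.528,-0.305],"twist":[1.49,0,0],"hand":100},{"translation":[0,-0.528,-0.305],"twist":[1.49,0,0],"hand":100},{"translation":[0,-0.528,-0.305],"twist":[1.49,0,0],"hand":100}]' 20
python3 -c "
from h import *
print(delta((.571,.025,.25),(.964,-.267)))"
```

```text
time: 0.65
tool_pos: [0.3414, 0.2995, 0.2516]
tool_rot: [-2.181, 1.57, -1.717]
contact_force: [0.7, 0.1, 0.7]
opening: 0.092
(array([ 0.0017, -0.3482,  0.0824]), array([ 0.734, -0.   ,  0.001]))
```

```bash
python3 -m creep '[{"translation":[0,-0.348,0.082],"twist":[0.734,0,0],"hand":100},{"translation":[0,-0.348,0.082],"twist":[0.734,0,0],"hand":100},{"translation":[0,-0.348,0.082],"twist":[0.734,0,0],"hand":100},{"translation":[0,-0.348,0.082],"twist":[0.734,0,0],"hand":100},{"translation":[0,-0.348,0.082],"twist":[0.734,0,0],"hand":100}]'
python3 -c "
from h import *
print(delta((.571,.025,.25),(.964,-.267)))"
```

```text
time: 1.15
tool_pos: [0.5015, 0.1071, 0.2516]
tool_rot: [-1.835, 1.57, -2.111]
contact_force: [1.0, 0.9, 0.0]
opening: 0.0921
(array([ 0.0016, -0.0601,  0.0893]), array([-0.006, -0.   ,  0.001]))
```

```bash
python3 -m creep '[{"translation":[0,-0.06,0.089],"twist":[-0.006,0,0],"hand":100},{"translation":[0,-0.06,0.089],"twist":[-0.006,0,0],"hand":100},{"translation":[0,-0.06,0.089],"twist":[-0.006,0,0],"hand":100},{"translation":[0,-0.06,0.089],"twist":[-0.006,0,0],"hand":100},{"translation":[0,-0.06,0.089],"twist":[-0.006,0,0],"hand":100}]'
python3 -c "
from h import *
M=c2w('wrist'); np.save('m1.npy',M); w=robot.read_camera('wrist'); cv2.imwrite('pics/w1.png',w)
print(M.round(3)); print(delta((.571,.025,.25),(.964,-.267)))"
```

```text
time: 1.65
tool_pos: [0.57, 0.026, 0.2512]
tool_rot: [-2.991, 1.569, 3.022]
contact_force: [0.5, 0.4, 1.5]
opening: 0.092
[[ 0.964  0.253  0.083  0.593]
 [-0.266  0.918  0.294  0.107]
 [-0.001 -0.306  0.952  0.384]
 [ 0.     0.     0.     1.   ]]
(array([ 0.0015, -0.0011,  0.0015]), array([ 0.001, -0.001,  0.   ]))
```

View pics/w1.png

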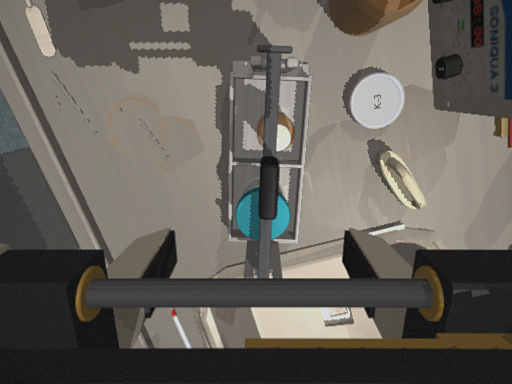

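The wrist view shows the grip from (270,157) to (268,219). The bar's far end is at (275,49), the cap at (283,137) and the jar at (263,215).

```bash
python3 -c "
from h import *
M=np.load('m1.npy')
g1=px2w('wrist',(270,157),.133,M);g2=px2w('wrist',(268,219),.133,M);e1=px2w('wrist',(275,48),.097,M);e2=px2w('wrist',(263,270),.097,M)
c=px2w('wrist',(283,137),.084,M);f1=px2w('wrist',(233,66),.036,M);f2=px2w('wrist',(308,66),.036,M);f3=px2w('wrist',(231,240),.036,M);f4=px2w('wrist',(297,241),.036,M)
print(g1,g2,(g1+g2)/2,np.linalg.norm(g1-g2),e1,e2,c,f1,f2,f3,f4,sep='\n')
d=(e1-e2)[:2];d/=np.linalg.norm(d);print(d,(g1-g2)[:2]/np.linalg.norm(g1-g2)); 
P=((g1+g2)/2).copy();P[2]=.125;print(delta(P,(d[1],-d[0])))"
```

```text
[0.58669339 0.05306316 0.133     ]
[0.57127127 0.00158386 0.133     ]
[0.57898233 0.02732351 0.133     ]
0.05373973968767177
[0.61322483 0.13272878 0.097     ]
[ 0.54856077 -0.06687758  0.097     ]
[0.60211953 0.05780751 0.084     ]
[0.57210734 0.13340189 0.036     ]
[0.64565531 0.11304404 0.036     ]
[ 0.51277786 -0.05357311  0.036     ]
[ 0.58924388 -0.07602846  0.036     ]
[0.3081893  0.95132505] [0.28697789 0.95793721]
(array([0.1265, 0.0033, 0.0087]), array([ 0.044, -0.001,  0.   ]))
```

```bash
python3 -m creep '[{"translation":[0.03,0.003,0.009],"twist":[0.03,0,0],"hand":100},{"translation":[0.065,0.003,0.009],"twist":[0.03,0,0],"hand":100},{"translation":[0.1,0.003,0.009],"twist":[0.03,0,0],"hand":100},{"translation":[0.122,0.003,0.009],"twist":[0.03,0,0],"hand":100},{"translation":[0.124,0.003,0.009],"twist":[0.03,0,0],"hand":100}]'
python3 -m creep '[{"translation":[0.001,0,0],"twist":[0,0,0],"hand":30},{"translation":[0.001,0,0],"twist":[0,0,0],"hand":10},{"translation":[0.001,0,0],"twist":[0,0,0],"hand":5},{"translation":[0.001,0,0],"twist":[0,0,0],"hand":5},{"translation":[0.001,0,0],"twist":[0,0,0],"hand":5}]' 30
```

```text
time: 2.2
tool_pos: [0.5766, 0.0287, 0.125]
tool_rot: [-2.941, 1.563, 3.045]
contact_force: [-0.7, 0.6, -0.7]
opening: 0.0919
time: 2.7
tool_pos: [0.5769, 0.0287, 0.1248]
tool_rot: [-2.949, 1.565, 3.037]
contact_force: [-0.1, 0.4, -0.3]
opening: 0.0562
```

```bash
python3 -m creep '[{"translation":[0,0,0],"twist":[0,0,0],"hand":5},{"translation":[0,0,0],"twist":[0,0,0],"hand":5},{"translation":[0,0,0],"twist":[0,0,0],"hand":5},{"translation":[0,0,0],"twist":[0,0,0],"hand":5},{"translation":[0,0,0],"twist":[0,0,0],"hand":5}]'
python3 -m creep '[{"translation":[0,0,0],"twist":[0,0,0],"hand":5},{"translation":[0,0,0],"twist":[0,0,0],"hand":5},{"translation":[0,0,0],"twist":[0,0,0],"hand":5}]'
```

```text
time: 3.2
tool_pos: [0.577, 0.0286, 0.1247]
tool_rot: [-2.942, 1.565, 3.044]
contact_force: [0.9, -0.3, 0.5]
opening: 0.0168
time: 3.5
tool_pos: [0.5771, 0.0286, 0.1248]
tool_rot: [-2.942, 1.565, 3.045]
contact_force: [-0.1, 0.6, -0.0]
opening: 0.0157
```

```bash
python3 -m creep '[{"translation":[-0.015,0,0],"twist":[0,0,0],"hand":5},{"translation":[-0.03,0,0],"twist":[0,0,0],"hand":5},{"translation":[-0.05,0,0],"twist":[0,0,0],"hand":5},{"translation":[-0.07,0,0],"twist":[0,0,0],"hand":5},{"translation":[-0.08,0,0],"twist":[0,0,0],"hand":5}]'
python3 -c "
from h import *
print(delta((.43,.04,.2),(1,0)))"
```

```text
time: 4.0
tool_pos: [0.578, 0.0286, 0.2063]
tool_rot: [-2.961, 1.567, 3.025]
contact_force: [0.4, 0.3, -1.2]
opening: 0.0163
(array([ 0.0068, -0.0323, -0.1448]), array([-0.297, -0.004,  0.   ]))
```

```bash
python3 -m creep '[{"translation":[0,-0.01,-0.03],"twist":[-0.06,0,0],"hand":5},{"translation":[0,-0.02,-0.06],"twist":[-0.12,0,0],"hand":5},{"translation":[0,-0.025,-0.1],"twist":[-0.2,0,0],"hand":5},{"translation":[0,-0.032,-0.135],"twist":[-0.297,0,0],"hand":5},{"translation":[0,-0.032,-0.145],"twist":[-0.297,0,0],"hand":5}]'
python3 -c "
from h import *
print(delta((.43,.04,.05),(1,0)))
w=robot.read_camera('scene'); cv2.imwrite('pics/s1.png',w)"
```

```text
time: 4.5
tool_pos: [0.4262, 0.0408, 0.2063]
tool_rot: [3.046, 1.564, 3.049]
contact_force: [-0.1, -0.2, -0.5]
opening: 0.0161
(array([ 0.1562, -0.0009,  0.0049]), array([ 0.003, -0.007, -0.001]))
```

View pics/s1.png

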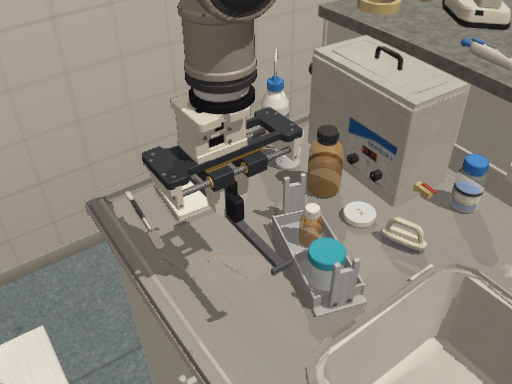

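The bar is held level, clear of the carrier, and the bottle still stands at (312,228).

```bash
python3 -m creep '[{"translation":[0.04,0,0.004],"twist":[0,-0.007,0],"hand":5},{"translation":[0.08,0,0.004],"twist":[0,-0.007,0],"hand":5},{"translation":[0.12,0,0.004],"twist":[0,-0.007,0],"hand":5},{"translation":[0.145,0,0.004],"twist":[0,-0.007,0],"hand":5},{"translation":[0.158,0,0.004],"twist":[0,-0.007,0],"hand":5}]'
python3 -m creep '[{"translation":[0.004,0,0],"twist":[0,0,0],"hand":5},{"translation":[0.007,0,0],"twist":[0,0,0],"hand":5},{"translation":[0.007,0,0],"twist":[0,0,0],"hand":5}]'
```

```text
time: 5.05
tool_pos: [0.43, 0.0411, 0.046]
tool_rot: [2.618, 1.569, 2.617]
contact_force: [-0.5, 0.8, -1.0]
opening: 0.0157
time: 5.35
tool_pos: [0.4307, 0.041, 0.0391]
tool_rot: [2.404, 1.569, 2.402]
contact_force: [0.0, 0.4, -0.6]
opening: 0.0157
```

```bash
python3 -m creep '[{"translation":[0.001,0,0],"twist":[0,0,0],"hand":5},{"translation":[0.002,0,0],"twist":[0,0,0],"hand":5},{"translation":[0.002,0,0],"twist":[0,0,0],"hand":5}]'
```

```text
time: 5.65
tool_pos: [0.4314, 0.041, 0.0377]
tool_rot: [0.67, 1.57, 0.668]
contact_force: [0.6, 0.2, 1.9]
opening: 0.0156
```

```bash
python3 -m creep '[{"translation":[0,0,0],"twist":[0,0,0],"hand":60},{"translation":[0,0,0],"twist":[0,0,0],"hand":60},{"translation":[0,0,0],"twist":[0,0,0],"hand":60},{"translation":[0,0,0],"twist":[0,0,0],"hand":60},{"translation":[0,0,0],"twist":[0,0,0],"hand":60}]'
python3 -m creep '[{"translation":[-0.03,0,0],"twist":[0,0,0],"hand":100},{"translation":[-0.07,0,0],"twist":[0,0,0],"hand":100},{"translation":[-0.12,0,0],"twist":[0,0,0],"hand":100},{"translation":[-0.17,0,0],"twist":[0,0,0],"hand":100},{"translation":[-0.19,0,0],"twist":[0,0,0],"hand":100}]'
python3 -c "
from h import *
print(delta((.595,.06,.23),(.957,-.29)))"
```

```text
time: 6.15
tool_pos: [0.4313, 0.041, 0.0377]
tool_rot: [0.786, 1.57, 0.784]
contact_force: [0.6, 0.4, 0.9]
opening: 0.0514
time: 6.65
tool_pos: [0.4326, 0.0408, 0.2322]
tool_rot: [0.026, 1.563, 0.025]
contact_force: [0.8, 0.4, 0.1]
opening: 0.0894
(array([0.0035, 0.0195, 0.1623]), array([ 0.292,  0.008, -0.001]))
```

```bash
python3 -m creep '[{"translation":[0.003,0.02,0.162],"twist":[0.292,0.008,0],"hand":100},{"translation":[0.003,0.02,0.162],"twist":[0.292,0.008,0],"hand":100},{"translation":[0.003,0.02,0.162],"twist":[0.292,0.008,0],"hand":100},{"translation":[0.003,0.02,0.162],"twist":[0.292,0.008,0],"hand":100},{"translation":[0.003,0.02,0.162],"twist":[0.292,0.008,0],"hand":100}]'
python3 -c "
from h import *
M=c2w('wrist'); np.save('m2.npy',M); w=robot.read_camera('wrist');s=robot.read_camera('scene')
cv2.imwrite('pics/w2.png',np.vstack([cv2.resize(w,(800,600))[:440],cv2.resize(s[140:320,120:400],(249,160)).repeat(1,0) if 0 else np.zeros((1,800,3),np.uint8)]))
cv2.imwrite('pics/s2.png',s)
print(delta((.595,.06,.23),(.957,-.29)))"
```

```text
time: 7.15
tool_pos: [0.596, 0.0606, 0.2291]
tool_rot: [2.426, 1.569, 2.132]
contact_force: [-0.4, 0.1, -0.5]
opening: 0.0917
(array([-0.0003, -0.0001,  0.0013]), array([ 0.001, -0.002, -0.001]))
```

View pics/w2.png

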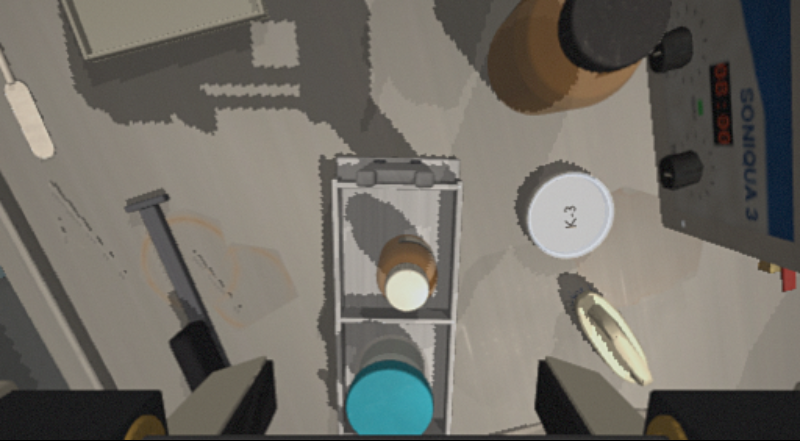

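View pics/s2.png

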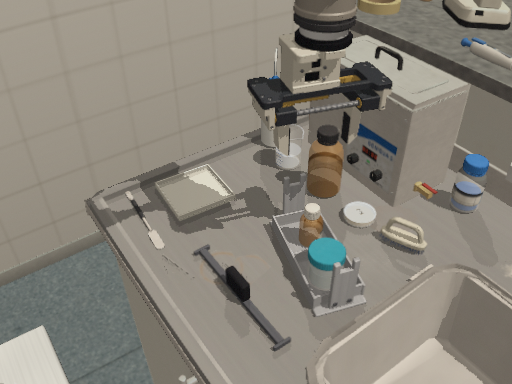

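The bar lies flat with its grip up. In the wrist view the cap top is at (407,289) and the jar's lid at (390,400), both in ×1.5625 pixels. The scene view shows the cap top at (313,211).

```bash
python3 -c "
from h import *
M=np.load('m2.npy');k=1/1.5625
c=px2w('wrist',(407*k,289*k),.084,M); print(c,px2w('scene',(313,209),.084),px2w('wrist',(390*k,400*k),.071,M))
j=px2w('wrist',(333*k,185*k),.036,M);jj=px2w('wrist',(460*k,185*k),.036,M);print(j,jj)
d=np.array([.295,.955]); d/=np.linalg.norm(d)
c[2]=.058; print(delta(c,(d[1],-d[0])))"
```

```text
[0.59716288 0.05941948 0.084     ] [0.59460168 0.05274288 0.084     ] [ 0.56343167 -0.01407771  0.071     ]
[0.56775046 0.12580851 0.036     ] [0.64565308 0.10228674 0.036     ]
(array([ 0.1717, -0.0002,  0.0039]), array([ 0.006, -0.002, -0.001]))
```

```bash
python3 -m creep '[{"translation":[0.04,-0.002,0.004],"twist":[0.006,0,0],"hand":100},{"translation":[0.08,-0.002,0.004],"twist":[0.006,0,0],"hand":100},{"translation":[0.12,-0.002,0.004],"twist":[0.006,0,0],"hand":100},{"translation":[0.155,-0.002,0.004],"twist":[0.006,0,0],"hand":100},{"translation":[0.168,-0.002,0.004],"twist":[0.006,0,0],"hand":100}]'
python3 -m creep '[{"translation":[0.001,0,0],"twist":[0,0,0],"hand":80},{"translation":[0.001,0,0],"twist":[0,0,0],"hand":60},{"translation":[0.001,0,0],"twist":[0,0,0],"hand":50},{"translation":[0.001,0,0],"twist":[0,0,0],"hand":50},{"translation":[0.001,0,0],"twist":[0,0,0],"hand":50}]' 12
python3 -c "
from h import *
w=robot.read_camera('wrist'); cv2.imwrite('pics/w3.png',w)"
```

```text
time: 7.75
tool_pos: [0.5936, 0.0575, 0.059]
tool_rot: [-3.025, 1.563, 2.959]
contact_force: [-0.1, -0.0, -0.0]
opening: 0.0917
time: 8.25
tool_pos: [0.5941, 0.0576, 0.0592]
tool_rot: [-3.072, 1.565, 2.911]
contact_force: [0.2, -0.4, 0.4]
opening: 0.0564
```

View pics/w3.png

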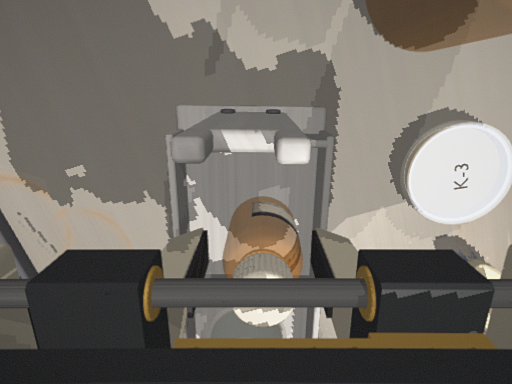

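The fingers straddle the bottle almost centred, with the inner pads at columns 207 and 312 and the bottle at 263. The cap's near edge is at about row 326.

```bash
python3 -c "
from h import *
T=tool();p=T[:3,3];y=T[:3,1];z=T[:3,2];u=np.array([0,0,1])
for h in(.084,): 
  c=np.array([p[0],p[1],h]); print(w2px('wrist',[c,c+.0135*y,c-.0135*y,c+.0135*z,c-.0135*z]).round(0).tolist())
b=np.array([p[0],p[1],.045]); print(w2px('wrist',[b+.02*y,b-.02*y,b+.02*z,b-.02*z]).round(0).tolist())
"
```

```text
[[258.0, 306.0], [258.0, 277.0], [258.0, 334.0], [291.0, 306.0], [224.0, 306.0]]
[[259.0, 221.0], [259.0, 290.0], [297.0, 257.0], [220.0, 257.0]]
```

```bash
python3 -m creep '[{"translation":[0,0.003,0.002],"twist":[0,0,0],"hand":56},{"translation":[0,0.003,0.002],"twist":[0,0,0],"hand":50},{"translation":[0,0.003,0.002],"twist":[0,0,0],"hand":46},{"translation":[0,0.003,0.002],"twist":[0,0,0],"hand":42},{"translation":[0,0.003,0.002],"twist":[0,0,0],"hand":38}]' 12
python3 -m creep '[{"translation":[0,0,0],"twist":[0,0,0],"hand":34},{"translation":[0,0,0],"twist":[0,0,0],"hand":34},{"translation":[0,0,0],"twist":[0,0,0],"hand":34},{"translation":[0,0,0],"twist":[0,0,0],"hand":34}]' 12
```

```text
time: 8.8
tool_pos: [0.5967, 0.0599, 0.0588]
tool_rot: [-3.062, 1.564, 2.921]
contact_force: [0.2, -0.2, -0.4]
opening: 0.0399
time: 9.2
tool_pos: [0.5967, 0.0599, 0.0588]
tool_rot: [-3.059, 1.564, 2.924]
contact_force: [0.2, 0.7, 0.2]
opening: 0.0398
```

Gripped at 39.8 mm, so I lift it.

```bash
python3 -m creep '[{"translation":[-0.015,0,0],"twist":[0,0,0],"hand":34},{"translation":[-0.035,0,0],"twist":[0,0,0],"hand":34},{"translation":[-0.065,0,0],"twist":[0,0,0],"hand":34},{"translation":[-0.1,0,0],"twist":[0,0,0],"hand":34},{"translation":[-0.13,0,0],"twist":[0,0,0],"hand":34}]' 15
python3 -c "
from h import *
print(delta((.499,.297,.185),(.957,-.29)),robot.observe()['opening'])"
```

```text
time: 9.7
tool_pos: [0.5975, 0.0596, 0.1903]
tool_rot: [-3.066, 1.564, 2.917]
contact_force: [0.9, -0.8, -0.5]
opening: 0.04
(array([ 0.0063,  0.1977, -0.1642]), array([-0.006, -0.007,  0.   ])) 0.03995977726164369
```

```bash
python3 -m creep '[{"translation":[0,0.025,-0.02],"twist":[0,0,0],"hand":34},{"translation":[0,0.06,-0.05],"twist":[0,0,0],"hand":34},{"translation":[0,0.095,-0.08],"twist":[0,0,0],"hand":34},{"translation":[0,0.13,-0.107],"twist":[0,0,0],"hand":34},{"translation":[0,0.16,-0.13],"twist":[0,0,0],"hand":34}]'
python3 -m creep '[{"translation":[0,0.025,-0.02],"twist":[0,0,0],"hand":34},{"translation":[0,0.035,-0.03],"twist":[0,0,0],"hand":34},{"translation":[0,0.038,-0.034],"twist":[0,0,0],"hand":34},{"translation":[0,0.038,-0.034],"twist":[0,0,0],"hand":34}]'
python3 -c "
from h import *
print(delta((.499,.297,.185),(.957,-.29)))
w=robot.read_camera('wrist');s=robot.read_camera('scene')
cv2.imwrite('pics/c4.png',np.hstack([w[:340,56:456],cv2.resize(s[90:290,80:320],(400,340))]))"
```

```text
time: 10.2
tool_pos: [0.5194, 0.2527, 0.1911]
tool_rot: [-3.064, 1.564, 2.919]
contact_force: [0.3, 0.9, -0.7]
opening: 0.0399
time: 10.6
tool_pos: [0.4981, 0.2987, 0.1912]
tool_rot: [-2.986, 1.564, 2.998]
contact_force: [0.6, -0.6, -1.1]
opening: 0.0398
(array([ 0.0062, -0.0014,  0.0014]), array([-0.005, -0.007,  0.001]))
```

View pics/c4.png

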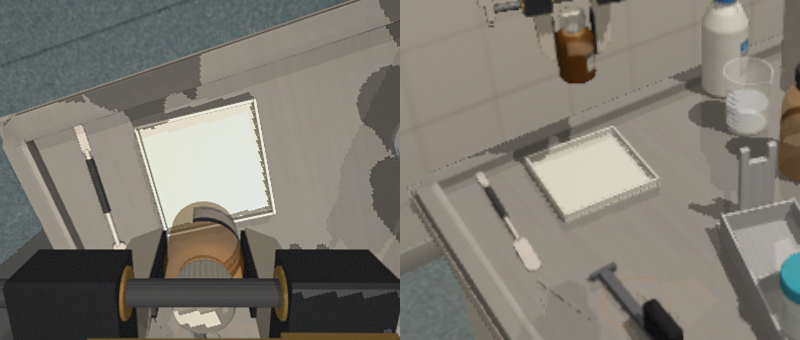

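The bottle is held upright above the tray. The tray's corners in the wrist crop are (136,131), (256,101), (275,212) (the crop is offset 56 columns).

```bash
python3 -c "
from h import *
a,b,c=[px2w('wrist',(u+56,v),.012) for u,v in((136,131),(256,101),(275,212))]
print(a,b,c,(a+c)/2)
s=[px2w('scene',(80+(u-400)*.6,90+v*200/340),.012) for u,v in((526,158),(614,128),(659,181),(568,218))];print(np.mean(s,0))"
```

```text
[0.44842902 0.35848219 0.012     ] [0.56657766 0.3513054  0.012     ] [0.55782526 0.23646107 0.012     ] [0.50312714 0.29747163 0.012     ]
[0.50090922 0.29103144 0.012     ]
```

```bash
python3 -m creep '[{"translation":[0.03,-0.002,0.002],"twist":[0,-0.007,0],"hand":34},{"translation":[0.065,-0.002,0.002],"twist":[0,-0.007,0],"hand":34},{"translation":[0.1,-0.002,0.002],"twist":[0,-0.007,0],"hand":34},{"translation":[0.12,-0.002,0.002],"twist":[0,-0.007,0],"hand":34},{"translation":[0.127,-0.002,0.002],"twist":[0,-0.007,0],"hand":34}]'
python3 -m creep '[{"translation":[0.001,0,0],"twist":[0,0,0],"hand":34},{"translation":[0.003,0,0],"twist":[0,0,0],"hand":34},{"translation":[0.005,0,0],"twist":[0,0,0],"hand":34},{"translation":[0.005,0,0],"twist":[0,0,0],"hand":34}]'
```

```text
time: 11.2
tool_pos: [0.4987, 0.2936, 0.0619]
tool_rot: [-2.19, 1.566, -2.493]
contact_force: [-0.8, -0.1, -0.5]
opening: 0.0394
time: 11.6
tool_pos: [0.4991, 0.2936, 0.0576]
tool_rot: [-2.087, 1.567, -2.39]
contact_force: [0.4, -0.0, -0.2]
opening: 0.0398
```

```bash
python3 -m creep '[{"translation":[0.001,0,0],"twist":[0,0,0],"hand":34},{"translation":[0.002,0,0],"twist":[0,0,0],"hand":34},{"translation":[0.003,0,0],"twist":[0,0,0],"hand":34},{"translation":[0.003,0,0],"twist":[0,0,0],"hand":34}]'
```

```text
time: 12.0
tool_pos: [0.4993, 0.2938, 0.0556]
tool_rot: [-1.943, 1.568, -2.246]
contact_force: [-1.3, -0.7, 5.8]
opening: 0.0397
```

Contact at 5.8 N. I open slowly, then retreat.

```bash
python3 -m creep '[{"translation":[0,0,0],"twist":[0,0,0],"hand":46},{"translation":[0,0,0],"twist":[0,0,0],"hand":50},{"translation":[0,0,0],"twist":[0,0,0],"hand":60},{"translation":[0,0,0],"twist":[0,0,0],"hand":75},{"translation":[0,0,0],"twist":[0,0,0],"hand":85}]'
python3 -m creep '[{"translation":[0,0,0],"twist":[0,0,0],"hand":85},{"translation":[-0.03,0,0],"twist":[0,0,0],"hand":85},{"translation":[-0.07,0,0],"twist":[0,0,0],"hand":85},{"translation":[-0.12,0,0],"twist":[0,0,0],"hand":85},{"translation":[-0.16,0,0],"twist":[0,0,0],"hand":85}]'
python3 -m creep '[{"translation":[0,0,0],"twist":[0,0,0],"hand":85},{"translation":[0,0,0],"twist":[0,0,0],"hand":85}]'
python3 -c "
from h import *
w=robot.read_camera('wrist');s=robot.read_camera('scene')
cv2.imwrite('pics/c5.png',np.hstack([w[:340,56:456],cv2.resize(s[90:290,80:320],(400,340))]))"
```

```text
time: 12.5
tool_pos: [0.4993, 0.2938, 0.0555]
tool_rot: [-1.974, 1.568, -2.276]
contact_force: [-0.8, -0.6, 0.3]
opening: 0.0653
time: 13.0
tool_pos: [0.4997, 0.2942, 0.2181]
tool_rot: [-1.501, 1.569, -1.803]
contact_force: [0.3, -0.3, -0.2]
opening: 0.0776
time: 13.2
tool_pos: [0.5, 0.2943, 0.2191]
tool_rot: [0.009, 1.569, -0.293]
contact_force: [-0.1, -0.1, -0.7]
opening: 0.078
```

View pics/c5.png

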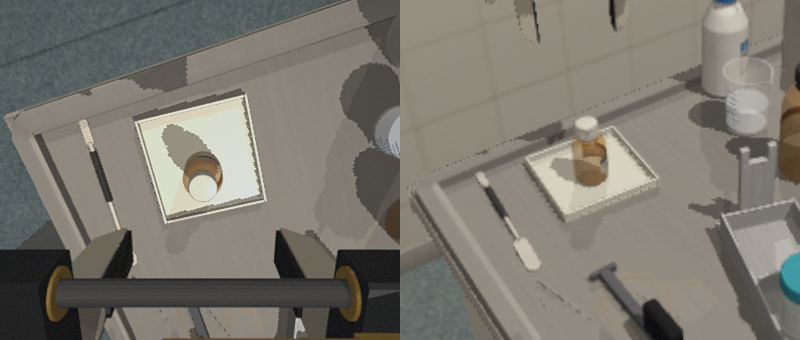

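The bottle stands upright near the tray's centre, with its cap at (203,188) in the wrist crop. It is released, the gripper is clear of it, and the bar is flat.

```bash
python3 -c "
from h import *
print(robot.hand_in())"
```

```text
the job is handed in; nothing more can be done
None
```

I did both parts of the job and handed it in at about 13.3 s of robot time. `hand_in()` reports no verdict, so the outcome below rests on my own checks.

- **Bar:** I lifted it out of the brackets and laid it flat on the worktop, grip up, at about x = 0.43, y = 0.04. The pictures show it lying flat, and the bottle was still standing in the carrier at that point.
- **Bottle:** I gripped it by the body at 12–15 N, kept it upright and lowered it into the tray until contact at about 6 N, then opened slowly. It was set down at about (0.499, 0.294). My tray centre estimates range from (0.499, 0.297) to (0.503, 0.297), so it is within about 7 mm of the centre. The last wrist and scene pictures show it upright and released, with the gripper about 16 cm above it.

**Disagreements:** Before the grasp, the scene and wrist cameras differed by about 7 mm on where the bottle was. A close wrist view settled it, and I shifted 3–4 mm before closing. No check failed.

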